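# Vent the pump's pulse damper

## Robot

A 7-joint arm with a two-finger parallel gripper is mounted at the origin on the work surface. World frame = base frame: x ahead of the robot, y to its left, z up, the work surface at z = 0. Lengths are in m, angles in rad, forces in N, time in s.
With the tool pointing down it reaches from about 0.425 to 0.825 m from the base axis. Payload 3.6 kg.
Tool frame: the origin (TCP) lies at the very end of the fingers, on their centre line; the grasp point (between the pads) lies 19 mm behind it; x points along the fingers, y is the direction in which the jaws open and shut, and the axes are right-handed (so a half turn about x gives the same grasp; the last joint's range is limited). The gripper opens to 93 mm and grips with 3 to 60 N. Pads are 15 mm wide; open, the fingers measure 128 mm over their backs; the gripper's body (75 mm by 188 mm) begins 65 mm behind the grasp point.
Start: joints at [-1.375, 0.615, -0.013, 1.423, 0.008, 1.103, -0.04], TCP at [0.144, 0.634, 0.219] pointing down, gripper open.
Joint ranges: [-3.12, 3.12], [-0.3, 2.06], [-1.34, 1.32], [0.26, 2.42], [-1.36, 4.5], [0.01, 1.98], [-2.84, 2.84]. Speed limits (rad/s): [2.79, 2.79, 3.14, 3.14, 3.14, 3.14, 3.14].

## Interface

Orientations are given as [roll, pitch, yaw] about the fixed x, y, z axes, in that order (R = Rz(yaw) Ry(pitch) Rx(roll)).
In Python, from cell import robot, vision, workorder gives the robot as it stands. The module is installed in compiled form; this text tells all that it offers.
- The arm moves only by the shell command python3 -m crank 'ROWS' [OPENING] [FORCE]. ROWS is JSON, a list that holds one entry, the list of rows, each a list of 4 numbers: the shift along the tool's x, y, z in cm, then the turn about the tool's x in degrees. A call has 1 to 8 rows; each row shifts and turns the pose as measured when the row begins, along the tool's axes as they then stand; what a row does not reach is not made up. A row lasts 1/8 s, in which the tool goes at most 62.5 mm and 10.7 degrees, less where a joint would pass 70% of its speed; a pose out of reach is approached as far as the arm can. A call is refused whole if a number of a shift passes 6.25 or a number of a turn 10.7, either way. A call with a gripper value outside its range is refused whole. OPENING is the opening, from -1 (shut) to 1 (fully open), so that 0 is half open, set as the call begins (- or left out, the last holds). The fingers move at their own pace and stop on an object; FORCE is the grip in N (left out, the last holds). Time passes only in rows, so rows that do not move let the fingers close. It gives the time, the measured TCP pose, the force and the opening at its end, in the units of the state.
- robot.get_state(): the state, without advancing time (a new reading comes with each control period).
- vision.capture(name): name is "scene" or "top" or "wrist"; returns the picture (384x512x3 uint8, blue, green, red); there is no depth.
- vision.camera_model(name): a dict with "intrinsics" (3x3 intrinsics, pixels), "origin" and "attitude" of the camera in the world. Camera axes: x right, y down, z forward; pixel columns grow to the right and rows downward; lengths in m; the calibration is good to about 2 mm. A picture is of the moment at which its call begins: read the wrist's pose just before it. camera_model takes no time and is no camera call; for the wrist camera it gives the pose at the moment of the call.
- workorder.sign_off(): hands the job in, once; it reports no verdict.
The state is a dict: "clock": time; "qpos": joint angles; "dq": joint speeds; "effort": joint torques, N m; "tcp_pos": TCP position; "ee_rot": TCP orientation; "contact_force": force on the tool from outside, world axes, zero at the start; "ft_torque": the same for the moment, N m; "grip_width": opening from 0.0 (shut) to 1.0 (fully open).
Only numpy, scipy, OpenCV 4.12 (cv2) and the standard library are available. Lean on these libraries where they do the work, as an engineer would, in place of code of your own. Each camera call takes 0.05 s, during which the arm holds its last target. There are 200 camera calls.

## Task

One of the three steel pulse dampers on the bench has a slim brass vent valve with a small knurled lock nut. Unscrew that lock nut as far as it goes (about half a turn anticlockwise, seen from above; it stays on the valve), then press the freed valve pin gently all the way in, hold it in for about two seconds, and let it spring out again. Take care: do not bend, pull up or force down the rubber-mounted valve, and leave everything else where it stands.

Things in the scene. Friction and masses are not known exactly. Their poses are not given: they have to be found in the camera images.
- valve_place (a point): Nominal tip of the vent valve's pin, 152 mm above the table on the axis of the damper's holder. It is fixed to the holder, not to the valve: the canister was set by hand in its cup, so the real valve is up to 2.5 mm off in x and in y and up to 14 mm higher or lower, and must be found by touch or sight. Steel pin 5 mm across, standing 9.7 mm clear of the nut.
- nut_place (a point): Nominal centre of the nut, fixed to the holder like valve_place and off from the real nut by the same unknown amount. The real nut (knurled brass, 14 mm across, 12 mm high) has its centre 15.7 mm below the real pin tip. It rides on the pin and turns in place. Below the nut a brass stem 8 mm across stands free for 22 mm, above a 15 mm rubber collar and the canister top.
- holder: Square aluminium foot (90 x 90 x 8 mm) with a cup 68 mm across and 46 mm high, holding the steel canister (52 mm across) that carries the vent valve; fixed to the bench. Origin on the table under its middle, z up. The valve stem is vertical and mounted in rubber: pushed sideways at the nut it gives about 1.5 N per mm and springs back; pushed along its axis 7.5 N per mm.
- nut (a joint): Turn of the lock nut in rad, growing anticlockwise seen from above (unscrewing). Starts between 0 (tight) and 0.4; the stop, fully unscrewed, is at 3.2. It turns in place (it does not climb and cannot come off), against about 0.02 N m of friction, and stays where it is left. The inner thread blocks the pin: it can go in by only about 1.6 mm per rad unscrewed.
- pin (a joint): How far the valve pin is pressed into the stem, in m: 0 = sprung out, 0.005 = fully in (nut fully unscrewed). Its spring takes about 1.5 N to start and 4 N fully in; then it stops hard on the rubber-mounted stem. The nut rides on the pin.
- sink (a joint): How far the whole stem is pushed down in its rubber mount, in m (negative: pulled up), 7.5 N per mm; 0 at rest. More than 0.002 (about 15 N) down, or 0.003 up, damages it.
- lean_x (a joint): Lean of the stem in its rubber mount about the canister's x axis, rad, 0 = upright; the pivot lies 70 mm below the pin tip. More than 0.12 either way bends the valve.
- lean_y (a joint): Lean of the stem in its rubber mount about the canister's y axis, rad, 0 = upright; the same pivot and limit as lean_x.
- damper_plug: A like damper in a like holder, fixed to the bench, 103 mm high, but closed by a hexagon plug: not to be touched. Origin on the table under its middle.
- damper_gauge: A like damper in a like holder, fixed to the bench, 107 mm high, with a round dial gauge 38 mm across lying on top: not to be touched. Origin on the table under its middle.
- solvent_a: Glass solvent bottle with blue cap, 70 mm across, 150 mm high; bystander. Origin at the centre of its underside.
- solvent_b: Glass solvent bottle with blue cap, 86 mm across, 180 mm high; bystander. Origin at the centre of its underside.
- jar: Small amber jar, 52 mm across, 55 mm high; bystander. Origin at the centre of its underside.
- beaker: Glass beaker, 60 mm across, 70 mm high; bystander. Origin at the centre of its underside.
- spanner: Spanner, 140 mm long, lying flat along its own x; bystander.
- driver: Screwdriver, 160 mm long, lying along its own x; bystander.
- mouse: Black computer mouse, 62 mm across, 33 mm high; bystander.

How it is judged:
On the way, in this order (a step that is already met when the one before it is completed fails the run):
1. the lock nut is unscrewed to its stop (beyond 2.8 of 3.2 rad) (value of joint nut above 2.8 rad), for 0.2 s.
2. the freed pin is pressed in by more than 3.8 mm of its 5 mm and held there for 1 s (value of joint pin above 0.0038 m and value of joint nut above 2.8 rad), for 1 s.
At the end, for the whole second after the job is handed in: The lock nut stands unscrewed (beyond 2.8 of 3.2 rad), the pin has sprung out again (within 1.5 mm), and the valve stands free: upright within 0.03 rad about each axis, and within 1 mm of its rest height in the rubber mount (value of joint nut above 2.8 rad and value of joint pin below 0.0015 m and value of joint sink between -0.001 and 0.001 m and value of joint lean_x between -0.03 and 0.03 rad and value of joint lean_y between -0.03 and 0.03 rad); the robot touches nothing.
It fails at once if the valve is bent more than 0.12 rad sideways (value of joint any of lean_x, lean_y above 0.12 rad or value of joint any of lean_x, lean_y below -0.12 rad).
It fails at once if the valve is forced down by more than 2 mm (about 15 N) or pulled up by more than 3 mm in its rubber mount (value of joint sink above 0.002 m or value of joint sink below -0.003 m).
It fails at once if a bystander is moved by more than 3 cm (distance of any of solvent_a, solvent_b, jar, beaker, spanner, driver, mouse from where it was at the start of the episode above 0.03 m).
It fails at once if one of the other two dampers is pushed with more than 5 N (contact force between any of the fingers, the arm and damper_plug above 5 N or contact force between any of the fingers, the arm and damper_gauge above 5 N).
It also fails if it takes over 67 s, if anything falls off the work surface, if the arm or the gripper's body presses on something with over 40 N, if the wrist force passes 120 N, or if a joint passes its speed limit or range.

## Working session

There is one attempt and no reset: what is moved stays moved. The work goes in short steps, Python scripts to look and compute and a shell command to move; the robot and the scene stay as the last step left them, time stands still between calls to the robot, and variables do not carry over. Pictures are saved under pics/ and viewed, about 8 in all and at most 12, crops included, and the job is handed in when it is done.

```bash
mkdir -p pics; cat > h.py <<'E'
import numpy as np,cv2
from cell import robot,vision,workorder
np.set_printoptions(precision=4,suppress=True)
def st():
    s=robot.get_state()
    print('t',s['clock'],'tcp',np.array(s['tcp_pos']),'rot',np.array(s['ee_rot']),'F',np.array(s['contact_force']),'g',s['grip_width'],'q',np.array(s['qpos']))
    return s
def model(n):
    m=vision.camera_model(n); return [np.array(m[k],float) for k in('intrinsics','origin','attitude')]
def rot(a):
    from scipy.spatial.transform import Rotation as R
    a=np.array(a); return a if a.shape==(3,3) else R.from_euler('xyz',a).as_matrix()
def ray(m,u,v):
    K,o,A=m; d=rot(A)@np.linalg.solve(K,[u,v,1]); return o,d/np.linalg.norm(d)
def plane(m,u,v,z):
    o,d=ray(m,u,v); return o+d*(z-o[2])/d[2]
def proj(m,p):
    K,o,A=m; c=K@(rot(A).T@(np.array(p)-o)); return c[:2]/c[2]
E
python3 - <<'E'
from h import *
st()
ims=[]
for n in('scene','top'):
    m=model(n); print(n,m)
    im=vision.capture(n); cv2.imwrite(f'pics/{n}0.png',im); ims.append(im)
w=model('wrist'); print(w)
cv2.imwrite('pics/wrist0.png',vision.capture('wrist'))
E
```

```text
t 0.0 tcp [0.1434 0.6332 0.2175] rot [-1.5547  1.5683 -1.7774] F [ 0.0189 -0.5183  0.2204] g 1.0010645372529188 q [-1.3745  0.6159 -0.0126  1.4249  0.0081  1.1034 -0.0404]
scene [array([[353.3201,   0.    , 256.4186],
       [  0.    , 353.3201, 188.7811],
       [  0.    ,   0.    ,   1.    ]]), array([1.2266, 0.7092, 0.9739]), array([-2.2868,  0.0042,  2.4086])]
top [array([[365.5691,   0.    , 257.8463],
       [  0.    , 365.5691, 189.8565],
       [  0.    ,   0.    ,   1.    ]]), array([ 0.4354, -0.0237,  1.1726]), array([-3.0273, -0.018 , -1.5454])]
[array([[287.3625,   0.    , 260.0679],
       [  0.    , 287.3625, 193.9205],
       [  0.    ,   0.    ,   1.    ]]), array([0.067 , 0.6511, 0.3839]), array([2.8558, 0.0034, 1.349 ])]
```

View pics/top0.png

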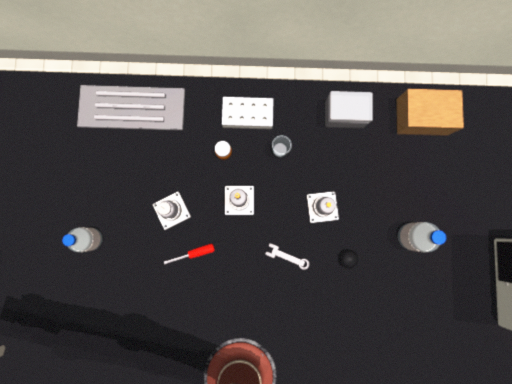

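View pics/scene0.png

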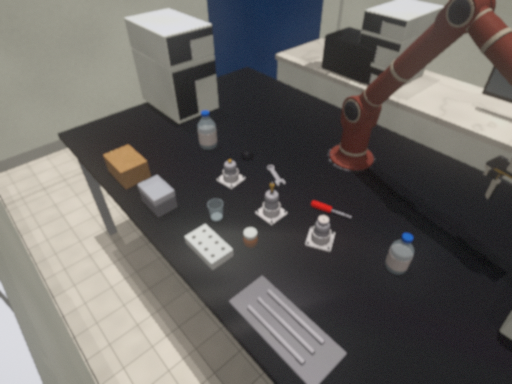

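The valve damper is the middle one (top about 239,200; scene tip about 272,185). The gauge damper is at top (170,210) and the plug damper at (323,207). Next I'll measure the foot and the tip.

```bash
python3 - <<'E'
from h import *
t=cv2.imread('pics/top0.png'); s=cv2.imread('pics/scene0.png')
mt,ms=model('top'),model('scene')
g=t.min(2)
for (u,v) in((239,200),(170,210),(323,207)):
    sub=np.zeros_like(g); sub[v-24:v+24,u-24:u+24]=(g[v-24:v+24,u-24:u+24]>110)*255
    c=np.vstack([x for x in cv2.findContours(sub,cv2.RETR_EXTERNAL,2)[0] if len(x)>5])
    r=cv2.minAreaRect(c); b=cv2.boxPoints(r)
    P=np.array([plane(mt,*q,0.008) for q in b]); print(r,P.mean(0),np.linalg.norm(P-np.roll(P,1,0),axis=1))
def brass(im,m,u,v,h=30):
    c=im[v-h:v+h,u-h:u+h].astype(int); k=((c[...,2]-c[...,0])>50)&(c[...,1]-c[...,0]>25)
    ys,xs=np.nonzero(k); print('brass',len(xs),xs.min()+u-h,xs.max()+u-h,ys.min()+v-h,ys.max()+v-h,xs.mean()+u-h,ys.mean()+v-h)
    return xs.mean()+u-h,ys.mean()+v-h
a=brass(t,mt,239,200,16); b=brass(s,ms,272,188,14)
o1,d1=ray(mt,*a);o2,d2=ray(ms,*b)
l=np.linalg.lstsq(np.c_[d1,-d2],o2-o1,rcond=None)[0]; print(o1+d1*l[0],o2+d2*l[1])
z=[cv2.resize(x,(390,390),interpolation=2) for x in(t[170:235,207:272],s[170:235,240:305])]
cv2.imwrite('pics/z.png',np.hstack(z))
E
```

```text
Traceback (most recent call last):
ValueError: need at least one array to concatenate
```

```bash
python3 - <<'E'
from h import *
t=cv2.imread('pics/top0.png'); s=cv2.imread('pics/scene0.png')
mt,ms=model('top'),model('scene')
g=t.min(2)
for (u,v) in((239,200),(170,210),(323,207)):
    sub=np.zeros_like(g); sub[v-24:v+24,u-24:u+24]=(g[v-24:v+24,u-24:u+24]>110)*255
    c=np.argwhere(sub)[:,::-1].astype(np.float32)
    r=cv2.minAreaRect(c); b=cv2.boxPoints(r)
    P=np.array([plane(mt,*q,0.008) for q in b]); print(r,P.mean(0),np.linalg.norm(P-np.roll(P,1,0),axis=1))
def brass(im,m,u,v,h=30):
    c=im[v-h:v+h,u-h:u+h].astype(int); k=((c[...,2]-c[...,0])>50)&(c[...,1]-c[...,0]>25)
    ys,xs=np.nonzero(k); print('brass',len(xs),xs.min()+u-h,xs.max()+u-h,ys.min()+v-h,ys.max()+v-h,xs.mean()+u-h,ys.mean()+v-h)
    return xs.mean()+u-h,ys.mean()+v-h
a=brass(t,mt,239,200,16); b=brass(s,ms,272,188,14)
o1,d1=ray(mt,*a);o2,d2=ray(ms,*b)
l=np.linalg.lstsq(np.c_[d1,-d2],o2-o1,rcond=None)[0]; print(o1+d1*l[0],o2+d2*l[1])
z=[cv2.resize(x,(390,390),interpolation=2) for x in(t[170:235,207:272],s[170:235,240:305])]
cv2.imwrite('pics/z.png',np.hstack(z))
E
```

```text
((239.0, 200.0), (28.0, 28.0), 90.0) [0.5355 0.0181 0.008 ] [0.0897 0.0898 0.0898 0.089 ]
((170.90000915527344, 210.3000030517578), (29.06888198852539, 29.96331024169922), 63.43495178222656) [0.497  0.2329 0.008 ] [0.0929 0.0941 0.0934 0.0934]
((322.4024353027344, 206.62196350097656), (29.15392303466797, 29.37479019165039), 83.6598129272461) [ 0.5215 -0.2492  0.008 ] [0.0931 0.095  0.0934 0.0941]
brass 25 235 239 192 198 237.0 195.16
brass 16 270 273 184 188 271.5 185.625
[0.5375 0.0194 0.1417] [0.5371 0.0198 0.1417]
```

View pics/z.png

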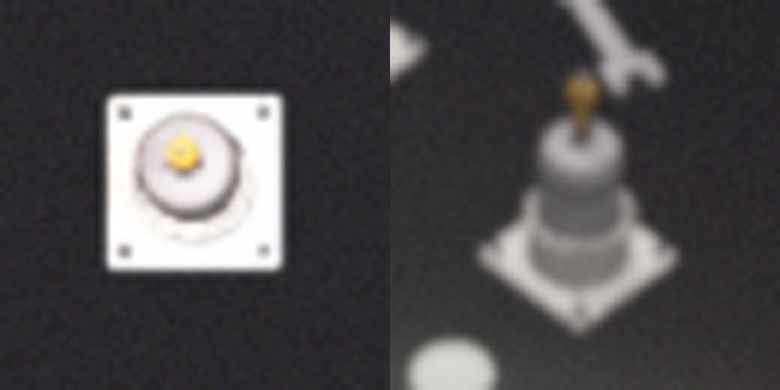

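The brass nut and valve triangulate to (0.537, 0.019, ~0.142) with rays agreeing to 0.5 mm. That matches the foot centre (0.5355, 0.018). Next I'll work out the approach shift in tool axes.

```bash
cat >> h.py <<'E'
def togo(p):
    s=st(); print('cm',100*rot(s['ee_rot']).T@(np.array(p)-np.array(s['tcp_pos'])))
E
python3 - <<'E'
from h import *
togo([.537,.019,.27]); print(rot(robot.get_state()['ee_rot']))
E
```

```text
t 0.15 tcp [0.1435 0.6334 0.2178] rot [-1.5561  1.5689 -1.7788] F [-0.0741  0.3966  0.1809] g 0.9992080876869808 q [-1.3745  0.6157 -0.0126  1.4245  0.0081  1.1034 -0.0404]
cm [ -5.1237 -51.2353  51.9515]
[[-0.0004  0.2209  0.9753]
 [-0.0019  0.9753 -0.2209]
 [-1.     -0.0019  0.    ]]
```

```bash
python3 -m crank '[[[-4,0,0,0],[-1.1,-4.2,4.2,0],[0,-4.2,4.2,0],[0,-4.2,4.2,0],[0,-4.2,4.2,0],[0,-4.2,4.2,0],[0,-4.2,4.2,0],[0,-4.2,4.2,0]]]' 1 10; python3 -m crank '[[[0,-4.2,4.2,0],[0,-4.2,4.2,0],[0,-4.2,4.2,0],[0,-4.2,4.2,0],[0,-4.2,4.2,0]]]';python3 -c "
from h import *
togo([.537,.019,.27])"
```

```text
clock: 1.15
tcp_pos: [0.3691, 0.2753, 0.268]
ee_rot: [-1.765, 1.567, -1.977]
contact_force: [0.6, -0.2, -0.1]
grip_width: 0.995
clock: 1.78
tcp_pos: [0.5338, 0.0176, 0.2687]
ee_rot: [-1.727, 1.569, -1.937]
contact_force: [0.6, 0.4, 0.5]
grip_width: 1.001
t 1.775 tcp [0.5338 0.0176 0.2687] rot [-1.7269  1.5689 -1.9373] F [0.607  0.4353 0.5431] g 1.0011240954521836 q [-0.2138  0.3897  0.2011  1.6884 -0.0844  1.0729  1.3735]
cm [-0.131   0.1999  0.2881]
```

```bash
python3 -m crank '[[[-0.1,0.2,0.3,5],[0,0,0,5],[0,0,0,0]]]' - ;python3 - <<'E'
from h import *
togo([.537,.019,.27]); m=model('wrist'); im=vision.capture('wrist'); cv2.imwrite('pics/w1.png',im)
for z in(.13,.142,.158): print(z,proj(m,[.537,.019,z]))
print(m[1:])
E
```

```text
clock: 2.15
tcp_pos: [0.5386, 0.0108, 0.2685]
ee_rot: [-1.505, 1.565, -1.908]
contact_force: [0.1, -1.2, -1.1]
grip_width: 0.999
t 2.15 tcp [0.5386 0.0108 0.2685] rot [-1.5054  1.5647 -1.9083] F [ 0.1322 -1.2063 -1.1399] g 0.9986786182318086 q [-0.2352  0.4008  0.2506  1.6764 -0.1034  1.0799  1.2133]
cm [-0.1567  0.6908 -0.4635]
0.13 [267.3077 180.0741]
0.142 [267.5025 182.7753]
0.158 [267.7865 186.7148]
[array([0.4667, 0.0427, 0.4347]), array([2.8552, 0.0071, 1.1689])]
```

View pics/w1.png

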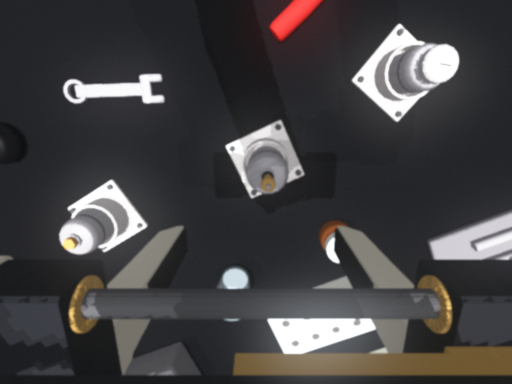

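Wrist view: the brass nut is at about (267,185), within 2 px of the prediction. A positive turn lowers q7, so I'll wind up with about +120° before gripping.

```bash
python3 -m crank '[[[0,0,0,10.7],[0,0,0,10.7],[0,0,0,10.7],[0,0,0,10.7],[0,0,0,10.7],[0,0,0,10.7],[0,0,0,10.7],[0,0,0,10.7]]]' - ;python3 -m crank '[[[0,0,0,10.7],[0,0,0,10.7],[0,0,0,10.7],[0,0,0,10.7],[0,0,0,0],[0,0,0,0]]]';python3 - <<'E'
from h import *
def brass(im,u,v,h):
    c=im[v-h:v+h,u-h:u+h].astype(int); k=((c[...,2]-c[...,0])>50)&(c[...,1]-c[...,0]>20)
    ys,xs=np.nonzero(k); r=(xs.mean()+u-h,ys.mean()+v-h); print('brass',len(xs),xs.min()+u-h,xs.max()+u-h,ys.min()+v-h,ys.max()+v-h,r); return r
m=model('wrist'); togo([.537,.019,.27]); im=vision.capture('wrist'); cv2.imwrite('pics/w2.png',im)
u,v=proj(m,[.537,.019,.142]).astype(int);print(u,v)
brass(im,u,v,16); i1=cv2.imread('pics/w1.png'); brass(i1,267,183,16)
z=[cv2.resize(x,(400,400),interpolation=2) for x in(i1[158:208,242:292],im[v-25:v+25,u-25:u+25])]
cv2.imwrite('pics/z2.png',np.hstack(z)); print(m[1:])
E
```

```text
clock: 3.2
tcp_pos: [0.5361, 0.0167, 0.2678]
ee_rot: [-1.042, 1.566, -2.946]
contact_force: [0.1, -0.1, 0.8]
grip_width: 1.001
clock: 3.95
tcp_pos: [0.5346, 0.0214, 0.267]
ee_rot: [-0.775, 1.563, 2.862]
contact_force: [0.3, -0.1, 0.4]
grip_width: 1.002
t 3.95 tcp [0.5346 0.0214 0.267 ] rot [-0.7748  1.5627  2.8623] F [ 0.2872 -0.1417  0.3676] g 1.0017315866362015 q [-0.6128  0.493   0.8331  1.6943 -0.3967  1.1406 -0.7424]
cm [-0.3057  0.3209 -0.0999]
263 185
brass 146 257 270 177 193 (np.float64(263.64383561643837), np.float64(185.27397260273972))
brass 121 262 274 175 190 (np.float64(267.801652892562), np.float64(182.61157024793388))
[array([0.605 , 0.0584, 0.4328]), array([ 2.8493,  0.0049, -1.0744])]
```

View pics/z2.png

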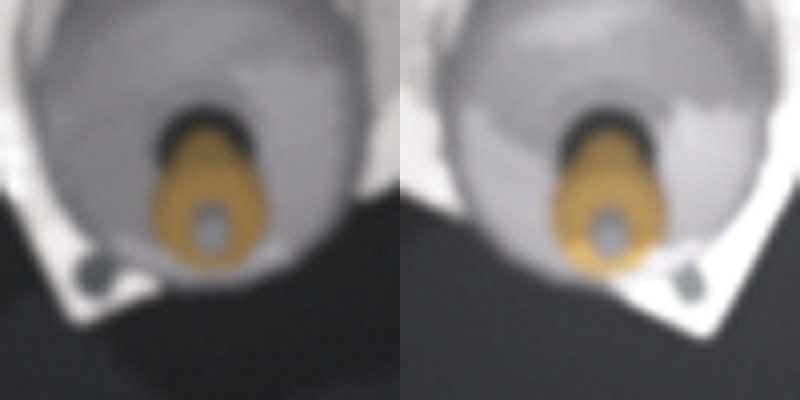

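Both views show the nut as a brass disc with the steel pin tip at about (268,187) in w1 and (263.6,189.2) in w2. Next I'll triangulate the tip.

```bash
python3 - <<'E'
from h import *
K=model('wrist')[0]
a=(K,np.array([.4667,.0427,.4347]),np.array([2.8552,.0071,1.1689])); b=(K,np.array([.605,.0584,.4328]),np.array([2.8493,.0049,-1.0744]))
o1,d1=ray(a,268.0,187.1);o2,d2=ray(b,263.6,189.2)
l=np.linalg.lstsq(np.c_[d1,-d2],o2-o1,rcond=None)[0]; print(o1+d1*l[0],o2+d2*l[1])
togo([.537,.019,.27])
E
```

```text
[0.5376 0.019  0.1576] [0.5375 0.0194 0.1576]
t 4.0 tcp [0.5346 0.0214 0.267 ] rot [-0.7955  1.5626  2.8411] F [-0.0147 -0.136  -0.9692] g 0.9985815233788077 q [-0.6127  0.4929  0.8329  1.6943 -0.3967  1.1406 -0.7429]
cm [-0.3026  0.3228 -0.0985]
```

Tip at (0.5375, 0.019, 0.1576), so nut centre z ≈ 0.142, matching the first measurement (0.1417). The grip TCP is therefore z ≈ 0.123.

```bash
python3 -c "
from h import *
togo([.5375,.019,.17])"
python3 -m crank '[[[0,0.35,-0.05,0],[2.5,0,0,0],[2.5,0,0,0],[2.5,0,0,0],[1.5,0,0,0],[0,0,0,0]]]' 0 8;python3 -c "
from h import *
togo([.5375,.019,.123])"
```

```text
t 4.0 tcp [0.5346 0.0214 0.267 ] rot [-0.7955  1.5626  2.8411] F [-0.0147 -0.136  -0.9692] g 0.9985815233788077 q [-0.6127  0.4929  0.8329  1.6943 -0.3967  1.1406 -0.7429]
cm [ 9.6967  0.4049 -0.1998]
clock: 4.75
tcp_pos: [0.5381, 0.0173, 0.1758]
ee_rot: [-1.285, 1.566, 2.358]
contact_force: [-0.2, -0.1, 1.1]
grip_width: 0.506
t 4.75 tcp [0.5381 0.0173 0.1758] rot [-1.2847  1.5658  2.3575] F [-0.2384 -0.1408  1.0725] g 0.505860476352526 q [-0.5481  0.5917  0.7572  1.8163 -0.499   0.9383 -0.6397]
cm [ 5.2798 -0.1527 -0.0391]
```

```bash

python3 -m crank '[[[0,-0.15,-0.05,0],[0.8,0,0,0],[0.8,0,0,0],[0,0,0,0]]]';python3 -c "
from h import *
togo([.5375,.019,.123])"
```

```text
clock: 5.25
tcp_pos: [0.5394, 0.0188, 0.1609]
ee_rot: [-2.322, 1.567, 1.321]
contact_force: [-0.2, -0.0, 0.1]
grip_width: 0.501
t 5.25 tcp [0.5394 0.0188 0.1609] rot [-2.3224  1.5668  1.3207] F [-0.2089 -0.0114  0.1256] g 0.50113126708005 q [-0.5398  0.609   0.7414  1.8335 -0.5201  0.9023 -0.6241]
cm [ 3.7934 -0.1004  0.1662]
```

```bash

python3 -m crank '[[[0,-0.1,0.15,0],[0.8,0,0,0],[0.8,0,0,0],[0.8,0,0,0],[0.8,0,0,0],[0.5,0,0,0],[0,0,0,0]]]';python3 -c "
from h import *
togo([.5375,.019,.123])"
```

```text
clock: 6.12
tcp_pos: [0.5374, 0.0191, 0.121]
ee_rot: [-2.191, 1.567, 1.452]
contact_force: [-0.1, -0.9, -0.6]
grip_width: 0.499
t 6.125 tcp [0.5374 0.0191 0.121 ] rot [-2.1906  1.5671  1.4525] F [-0.0525 -0.9106 -0.6315] g 0.498624445229287 q [-0.5108  0.6565  0.6963  1.8788 -0.5731  0.8156 -0.5787]
cm [-0.1996  0.009  -0.002 ]
```

```bash

python3 -m crank '[[[-0.2,0,0,8],[0,0,0,8],[0,0,0,0]]]' ;python3 -c "
from h import *
togo([.5375,.019,.123])"
python3 -m crank '[[[0,0,0,0],[0,0,0,0],[0,0,0,0],[0,0,0,0],[0,0,0,0],[0,0,0,0]]]' -1 8;python3 -c "
from h import *
togo([.5375,.019,.123])"
```

```text
clock: 6.5
tcp_pos: [0.538, 0.0188, 0.1236]
ee_rot: [-2.234, 1.567, 1.123]
contact_force: [-0.3, 0.1, -0.3]
grip_width: 0.502
t 6.5 tcp [0.538  0.0188 0.1236] rot [-2.2337  1.5666  1.1229] F [-0.2782  0.0521 -0.2924] g 0.5018680460584597 q [-0.5564  0.6791  0.7812  1.8774 -0.6351  0.8504 -0.8032]
cm [ 0.0575 -0.0257  0.0457]
clock: 7.25
tcp_pos: [0.5381, 0.0192, 0.124]
ee_rot: [-2.218, 1.565, 1.143]
contact_force: [-0.7, 0.2, 0.2]
grip_width: 0.152
t 7.25 tcp [0.5381 0.0192 0.124 ] rot [-2.2183  1.5651  1.1431] F [-0.6942  0.1763  0.2044] g 0.15213520178615825 q [-0.5551  0.6775  0.7788  1.8771 -0.6341  0.8502 -0.7997]
cm [0.0994 0.0091 0.0676]
```

Opening is 14.1 mm, so the jaws are on the nut. Turning it anticlockwise (negative turn).

```bash

python3 -m crank '[[[0,0,0,-8],[0,0,0,-8],[0,0,0,-8],[0,0,0,-8]]]' ;python3 -c "
from h import *
togo([.5378,.019,.1238])"
```

```text
clock: 7.75
tcp_pos: [0.5381, 0.0195, 0.124]
ee_rot: [-2.764, 1.565, 1.174]
contact_force: [-0.2, 0.2, 0.8]
grip_width: 0.152
t 7.75 tcp [0.5381 0.0195 0.124 ] rot [-2.7636  1.5654  1.1741] F [-0.1726  0.2112  0.7666] g 0.1517800638879743 q [-0.4654  0.63    0.6155  1.8744 -0.5044  0.7947 -0.3526]
cm [0.0182 0.019  0.0556]
```

Stable, so I'll continue.

```bash

python3 -m crank '[[[0,0,0,-9],[0,0,0,-9],[0,0,0,-9],[0,0,0,-9],[0,0,0,-9],[0,0,0,-9]]]' ;python3 -c "
from h import *
s=st();print(s['ft_torque'])
togo([.5378,.019,.1238])"
```

```text
clock: 8.5
tcp_pos: [0.5374, 0.0197, 0.124]
ee_rot: [2.746, 1.565, 1.373]
contact_force: [-0.5, 0.8, -0.4]
grip_width: 0.154
t 8.5 tcp [0.5374 0.0197 0.124 ] rot [2.7457 1.5652 1.3732] F [-0.5304  0.7952 -0.3555] g 0.1541238107492942 q [-0.2919  0.5779  0.3323  1.87   -0.2767  0.7373  0.3949]
[ 0.0354  0.0472 -0.0286]
t 8.5 tcp [0.5374 0.0197 0.124 ] rot [2.7457 1.5652 1.3732] F [-0.5304  0.7952 -0.3555] g 0.1541238107492942 q [-0.2919  0.5779  0.3323  1.87   -0.2767  0.7373  0.3949]
cm [0.0179 0.0222 0.0754]
```

```bash

python3 -m crank '[[[0,0,0.07,-9],[0,0,0,-9],[0,0,0,-9],[0,0,0,-9],[0,0,0,-9],[0,0,0,-9],[0,0,0,-9]]]' ;python3 -c "
from h import *
s=st();print(s['ft_torque'],s['ee_rot'][0]-s['ee_rot'][2])"
```

```text
clock: 9.38
tcp_pos: [0.5368, 0.0192, 0.1239]
ee_rot: [1.806, 1.564, 1.567]
contact_force: [-0.4, 0.6, -0.1]
grip_width: 0.154
t 9.375 tcp [0.5368 0.0192 0.1239] rot [1.8056 1.5642 1.5674] F [-0.3511  0.6227 -0.0645] g 0.1543042387348989 q [-0.0727  0.5578  0.0002  1.8638 -0.0101  0.7194  1.2676]
[ 0.1216  0.086  -0.0317] 0.23816700821482595
```

```bash

for i in 1 2 ; do python3 -m crank '[[[0,0,0,-5],[0,0,0,-5],[0,0,0,-5]]]' >/dev/null;python3 -c "
from h import *
s=st();print(s['ft_torque'],s['ee_rot'][0]-s['ee_rot'][2])"; done
```

```text
t 9.75 tcp [0.5368 0.019  0.124 ] rot [1.5273 1.5637 1.5586] F [-0.2565  1.3038  0.5151] g 0.15701977216770666 q [-0.0197  0.5588 -0.0786  1.8624  0.0524  0.7217  1.4763]
[ 0.1546  0.022  -0.0424] -0.03128048858973953
t 10.125 tcp [0.5371 0.0188 0.1239] rot [1.1543 1.5634 1.4541] F [-0.0646  1.3838 -0.3707] g 0.14618160634154204 q [ 0.0326  0.5622 -0.1567  1.8607  0.1147  0.7259  1.6846]
[ 0.2345 -0.013  -0.0421] -0.29987393353226244
```

```bash

for i in 1 2 ; do python3 -m crank '[[[0,0,0,-5],[0,0,0,-5]]]' - 14 >/dev/null;python3 -c "
from h import *
s=st();print(s['ft_torque'],s['ee_rot'][0]-s['ee_rot'][2])"; done
python3 - <<'E'
from h import *
im=vision.capture('wrist');cv2.imwrite('pics/w3.png',im)
E
```

```text
t 10.375 tcp [0.5376 0.0189 0.124 ] rot [0.8516 1.5623 1.3294] F [ 0.5015  0.6449 -0.0467] g 0.14815282596207352 q [ 0.0672  0.5657 -0.2087  1.8592  0.1553  0.7296  1.823 ]
[ 0.3031 -0.066  -0.1351] -0.47778333591015665
t 10.625 tcp [0.5377 0.019  0.1239] rot [0.6692 1.5615 1.325 ] F [-0.6299 -0.5219 -0.4252] g 0.1487624695579946 q [ 0.1015  0.5703 -0.2605  1.8581  0.1959  0.7349  1.9616]
[ 0.1636  0.1274 -0.1385] -0.6557636470748494
```

View pics/w3.png

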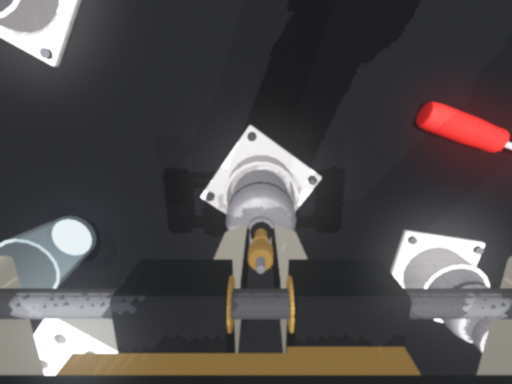

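The torque jumped to −0.135 N·m and then held there, so the nut is at its stop and the pads are slipping. The picture shows the nut between the pads at (260,250), standing upright. Next: release, back up, close the fingers, and press from above.

```bash

python3 -m crank '[[[0,0,0,0],[0,0,0,0],[0,0,0,0]]]' -0.2 14;python3 -m crank '[[[-1.5,0,0,0],[-1.5,0,0,0],[-1.5,0,0,0],[-0.8,0,0,0],[0,0,0,0]]]';python3 -m crank '[[[0,0,0,0],[0,0,0,0],[0,0,0,0],[0,0,0,0],[0,0,0,0]]]' -1 20; python3 -c "
from h import *
s=st();print(s['ft_torque']);togo([.5375,.019,.1576])"
```

```text
clock: 11.05
tcp_pos: [0.5378, 0.0177, 0.1237]
ee_rot: [0.627, 1.563, 1.281]
contact_force: [-0.2, 0.2, 1.0]
grip_width: 0.386
clock: 11.68
tcp_pos: [0.5387, 0.0174, 0.1822]
ee_rot: [0.219, 1.561, 0.872]
contact_force: [-0.3, -0.6, 0.3]
grip_width: 0.401
clock: 12.3
tcp_pos: [0.5376, 0.0173, 0.1807]
ee_rot: [0.547, 1.563, 1.2]
contact_force: [1.0, -0.8, -0.7]
grip_width: 0.003
t 12.3 tcp [0.5376 0.0173 0.1807] rot [0.5468 1.5628 1.2002] F [ 0.9998 -0.7684 -0.6634] g 0.002532085867080496 q [ 0.1205  0.4956 -0.2816  1.7966  0.1647  0.8689  1.9891]
[ 0.0365  0.0366 -0.0169]
t 12.3 tcp [0.5376 0.0173 0.1807] rot [0.5468 1.5628 1.2002] F [ 0.9998 -0.7684 -0.6634] g 0.002532085867080496 q [ 0.1205  0.4956 -0.2816  1.7966  0.1647  0.8689  1.9891]
cm [2.3161 0.1302 0.0807]
```

```bash

python3 -m crank '[[[0,0.15,0.1,0],[0.7,0,0,0],[0.7,0,0,0],[0,0,0,0]]]'; python3 -c "
from h import *
togo([.5375,.019,.1576])"
```

```text
clock: 12.8
tcp_pos: [0.5372, 0.0193, 0.1654]
ee_rot: [0.658, 1.563, 1.312]
contact_force: [-0.1, -0.4, -0.6]
grip_width: 0.004
t 12.8 tcp [0.5372 0.0193 0.1654] rot [0.6582 1.5631 1.3116] F [-0.0801 -0.3528 -0.6115] g 0.004327332404715265 q [ 0.1127  0.5145 -0.2767  1.8151  0.173   0.833   1.9779]
cm [ 0.7772 -0.0503 -0.0004]
```

```bash

python3 -m crank '[[[0.5,0,0,0],[0,0,0,0]]]' | grep -E 'pos|force'
for i in 1 2 3 4; do python3 -m crank '[[[0.1,0,0,0],[0,0,0,0]]]' | grep -E 'pos|force'; done
```

```text
tcp_pos: [0.5375, 0.0194, 0.1601]
contact_force: [-0.1, 0.2, -0.1]
tcp_pos: [0.5379, 0.0195, 0.1596]
contact_force: [-1.1, -0.2, 1.9]
tcp_pos: [0.5381, 0.0195, 0.159]
contact_force: [-0.5, 0.4, 1.4]
tcp_pos: [0.5381, 0.0195, 0.1581]
contact_force: [-1.0, -0.6, 2.0]
tcp_pos: [0.5383, 0.0195, 0.1572]
contact_force: [-0.3, 0.7, 3.6]
```

Contact is at z ≈ 0.160, and the spring force is rising as expected.

```bash

for i in 1 2 3 ; do python3 -m crank '[[[0.1,0,0,0],[0,0,0,0]]]' | grep -E 'pos|force'; done
```

```text
tcp_pos: [0.5384, 0.0196, 0.1563]
contact_force: [-0.7, -0.2, 3.0]
tcp_pos: [0.5384, 0.0196, 0.1554]
contact_force: [-0.7, 0.7, 3.4]
tcp_pos: [0.5385, 0.0196, 0.1545]
contact_force: [-0.2, -0.2, 4.1]
```

```bash

for i in 1 2 3 ; do python3 -m crank '[[[0.06,0,0,0],[0,0,0,0]]]' | grep -E 'pos|force'; done
```

```text
tcp_pos: [0.5387, 0.0196, 0.1541]
contact_force: [-1.3, 0.6, 3.8]
tcp_pos: [0.539, 0.0197, 0.1539]
contact_force: [-0.2, 0.1, 3.6]
tcp_pos: [0.5392, 0.0197, 0.1539]
contact_force: [-1.9, -0.3, 5.5]
```

Travel is about 6 mm from contact at 4–5.5 N, so the pin is fully in (5 mm plus about 0.6 mm of sink). Holding, with a small bias against creep.

```bash

for i in 1 2 3 4 5; do python3 -m crank '[[[0.04,0,0,0],[0.03,0,0,0],[0.03,0,0,0],[0.03,0,0,0]]]' | grep -E 'pos|force'; done
```

```text
tcp_pos: [0.5393, 0.0197, 0.1537]
contact_force: [-1.2, -0.9, 5.6]
tcp_pos: [0.5394, 0.0197, 0.1537]
contact_force: [-1.0, -0.5, 5.9]
tcp_pos: [0.5394, 0.0197, 0.1537]
contact_force: [-0.9, -0.1, 5.8]
tcp_pos: [0.5394, 0.0197, 0.1537]
contact_force: [-0.3, -0.1, 6.6]
tcp_pos: [0.5394, 0.0197, 0.1537]
contact_force: [-1.6, 0.6, 4.7]
```

```bash
python3 - <<'E'
from h import *
togo([.5375,.019,.1539]); s=vision.capture('scene'); w=vision.capture('wrist'); u,v=proj(model('wrist'),[.5385,.019,.142]).astype(int); print(u,v)
cv2.imwrite('pics/h.png',np.hstack([cv2.resize(x,(380,380),interpolation=2) for x in (s[150:225,235:310],w[max(v-60,0):v+40,u-50:u+50])]))
E
```

```text
t 18.05 tcp [0.5394 0.0197 0.1537] rot [-0.1898  1.5588  0.4631] F [-1.5814  0.5574  4.7117] g 0.0032670332441664405 q [ 0.1057  0.5285 -0.2699  1.8298  0.1837  0.7963  1.9672]
cm [-0.0195  0.0609 -0.1928]
260 229
```

View pics/h.png

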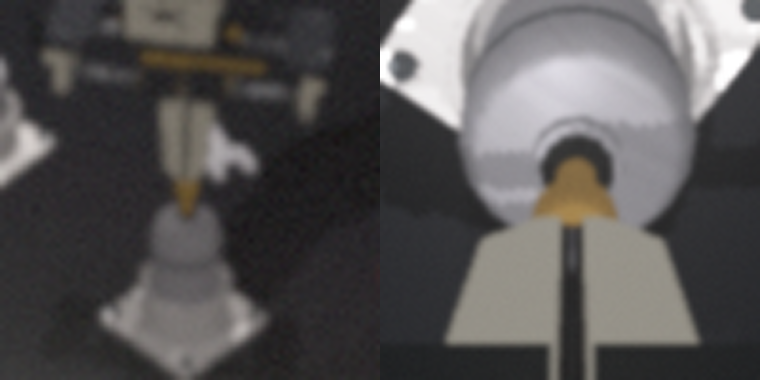

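The fingertips sit on the pin and the valve is upright. The pin has been fully in (at least 5 mm of travel, 5–6 N) for over 2.5 s. Letting go.

```bash

python3 -m crank '[[[-0.3,0,0,0],[-0.5,0,0,0],[-1,0,0,0],[-3,0,0,0],[-3,0,0,0],[-2,0,0,0],[0,0,0,0],[0,0,0,0]]]'; python3 - <<'E'
from h import *
st(); m=model('wrist'); w=vision.capture('wrist'); s=vision.capture('scene'); u,v=proj(m,[.5375,.019,.1576]).astype(int); print(u,v, proj(m,[.5375,.019,.1576]))
cv2.imwrite('pics/e.png',np.hstack([cv2.resize(x,(380,380),interpolation=2) for x in (s[150:225,235:310],w[v-30:v+30,u-30:u+30])]))
E
```

```text
clock: 19.15
tcp_pos: [0.5373, 0.019, 0.2536]
ee_rot: [0.012, 1.562, 0.665]
contact_force: [-0.3, 0.2, -0.4]
grip_width: 0.005
t 19.15 tcp [0.5373 0.019  0.2536] rot [0.0118 1.5616 0.6651] F [-0.2997  0.179  -0.3567] g 0.00541429128315064 q [ 0.1311  0.4148 -0.2979  1.6991  0.1323  1.0398  2.0148]
259 194 [259.9811 194.845 ]
```

View pics/e.png

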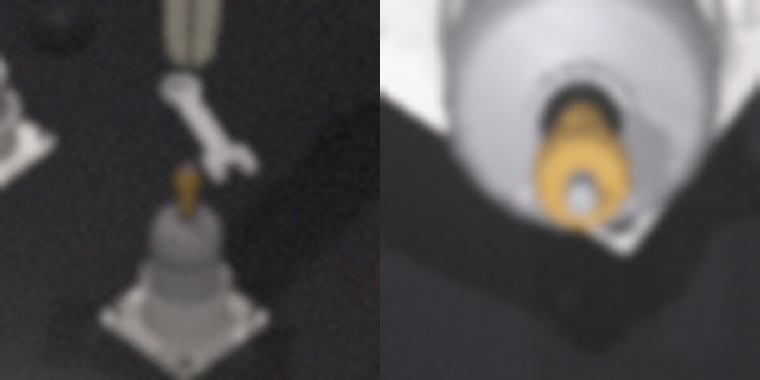

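The pin tip shows at (261,195) against a predicted (260,195), so it has sprung out and the valve is upright. The arm is clear, so I'm handing in.

```bash
python3 -c "
from h import *
print(workorder.sign_off())"
```

```text
the job is handed in; nothing more can be done
None
```

I unscrewed the lock nut on the middle damper to its stop, pressed the pin all the way in for about 2.5 s, let it spring out, and handed the job in at about 19 s. No verdict was reported.

- **Nut:** I gripped it at 14.1 mm opening and turned the tool about 3.6 rad anticlockwise. Near the end, after I raised the grip to 14 N, the torque rose to 0.135 N·m and held there, so I took the nut to be at its stop with the pads slipping. That is inferred from torque and angle; the nut's angle was never measured directly.
- **Pin:** It made contact at z of about 0.160 m and went in at least 5 mm. I held it at 4.7–6.6 N, about 0.8 mm of give in the rubber mount.
- **Disagreement:** The tip was felt at 0.160 m but triangulated at 0.1576 m. That is about 2 mm apart, roughly the calibration tolerance.
- **Final view:** The pin tip was within about 1 px of its original place and the valve looked upright. The tool was about 95 mm above it with no contact force. While pressed, the fingertips drifted up to about 2 mm sideways, well inside the lean limit.
- **Not checked:** I did not compare the other objects with their starting positions. The tool only worked above the valve, well away from them.

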